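# Lock the terrine press with its R-clip

## Robot

A 6-joint arm with a two-finger parallel gripper is mounted at the origin on a cart in front of the work surface, level with it; the furniture and walls round the work are solid. World frame = base frame: x ahead of the robot, y to its left, z up, the work surface at z = 0. Lengths are in m, angles in rad, forces in N, time in s.
With the tool pointing down it reaches from about 0.375 to 0.975 m from the base axis. Payload 3.8 kg.
Tool frame: the origin (TCP) lies midway between the tips of the shut fingers; the grasp point (between the pads) lies 19 mm behind it; z points along the fingers, y is the line along which they close (so a half turn about z gives the same grasp; the last joint's range is limited). The gripper opens to 85 mm and grips with 20 to 120 N. Pads are 22 mm wide; open, the fingers measure 114 mm over their backs; the gripper's body (76 mm by 85 mm) begins 54 mm behind the grasp point. The pads swing forward as they close: fully open they stand 13 mm farther back than shut.
Start: joints at [1.132, 0.264, 1.604, -0, 1.274, -0.037], TCP at [0.264, 0.621, 0.231] pointing down, gripper open.
Joint ranges: [-2.63, 2.63], [-0.94, 2.18], [0.31, 2.57], [-1.31, 4.45], [0, 2.66], [-2.55, 2.55]. Speed limits (rad/s): [2.57, 2.57, 3.14, 3.14, 3.14, 3.14].

## Interface

Orientations are given as a rotation vector (axis times angle).
In Python, from workcell import bot, read_camera, camera_info, ticket gives the robot as it stands.
- The arm moves only by the tool servo_tool, never from a script. Its argument "targets" is a list of rows, each an object of numbers: "hand": the closure, from -1 (fully open) to 1 (shut); "x", "y", "z": the shift along the tool's x, y, z as a fraction of full scale; "roll": the turn about the tool's z as a fraction of full scale. In form: [{"hand": .., "x": .., "y": .., "z": .., "roll": ..}, ...]. A call has 1 to 10 rows; each row is the pose to reach, as a shift and turn from the pose commanded when the call began, along the tool's axes at that moment, turning the shorter way round; what a row does not reach only later rows make up. Full scale, the value 1, is 50 cm for a shift and 180 degrees for a turn. A row lasts 1/12 s, in which the tool goes at most 41.7 mm and 7.16 degrees, less where a joint would pass 70% of its speed; a pose out of reach is approached as far as the arm can. A call with a number of a shift or a turn outside -1 to 1 is refused whole. A call with a gripper value outside its range is refused whole. The fingers move at their own pace and stop on an object; "grip_force" is the grip in N (left out, the last holds). Time passes only in rows, so rows that repeat a pose let the fingers close. It gives the time, the measured TCP pose, the force, the opening and the grip force at its end, in the units of the state.
- bot.read_state(): the state, without advancing time (a new reading comes with each control period).
- read_camera(name): name is "scene" or "top"; returns the picture (384x512x3 uint8, red, green, blue); there is no depth.
- camera_info(name): a dict with "fx", "fy", "cx", "cy" (pixels), "eye" and "orientation" of the camera in the world. Camera axes: x right, y down, z forward; pixel columns grow to the right and rows downward; lengths in m; the calibration is good to about 2 mm. A picture is of the moment at which its call begins. camera_info takes no time and is no camera call.
- ticket.finish_job(): hands the job in; it is judged then, once.
The state is a dict: "time": time; "q": joint angles; "joint_vel": joint speeds; "joint_torque": joint torques, N m; "tool_pos": TCP position; "tcp_rot": TCP orientation; "wrist_force": force on the tool from outside, world axes, zero at the start; "torque": the same for the moment, N m; "width": opening from 0.0 (shut) to 1.0 (fully open); "grip_force": force on a finger pad.
Only numpy, scipy, OpenCV 4.12 (cv2) and the standard library are available. Lean on these libraries where they do the work, as an engineer would, in place of code of your own. Each camera call takes 0.05 s, during which the arm holds its last target. There are 200 camera calls.

## Task

Get the terrine press ready: set the wooden pressing plate gently down over the post into the steel box so that it rests flat on its ledges, then push the straight leg of the R-clip through the cross-hole of the post until its bow springs over the post and its collar meets the post, and leave it there. The post can stand off centre in its slotted foot, so find its hole by feel; never force the clip, and leave the other things on the worktop where they stand.

Things in the scene. Friction and masses are not known exactly. Their poses are not given: they have to be found in the camera images.
- press: Terrine press: open steel box 130 x 110 mm (x, y), 50 mm high, walls 5 mm, fixed to the worktop. Origin: centre of its underside, z up; at yaw 0 its -x side faces the robot. Two ledges along the long walls, 34 mm up, carry the plate (clear opening 120 x 100 mm). A round upright steel post, 18 mm thick, rises from the floor to 101 mm above the origin.
- press_mid (a point): Point of the box 86 mm above its origin, axes as the box's. The post's cross-hole is at this height, parallel to x, 7 mm wide, 8 mm high, in two milled flats 13 mm apart; push the clip in from the -x side towards +x. The post is at x = 0, but its foot is slotted: it stands anywhere from y = -14 to +14 mm of this point and stays there, tight. More than 25 N on the clip is too much.
- plate: Wooden pressing plate, 113 x 93 mm (x, y), 10 mm thick, about 0.25 kg. Origin: centre of its underside, z up. Its slot, 26 x 56 mm, has an upright collar round it, 36 x 66 mm outside (x, y), top 30 mm above the origin: take it by this. It drops into the box with 3.5 mm to spare all round, x along the box's x (either way round); underside then 34 mm above the press's origin.
- clip: R-clip lying flat, 0.09 kg. Origin: centre of the underside of its black ribbed grip, 38 x 20 x 12 mm (x, y, z); pinch it across y. The straight leg, 5 mm thick, lies at y = -5, z = 6 mm and runs along +x to its tip at x = 87 mm (round end). A collar, 11.6 mm thick, front at x = 45 mm, stops the leg at the post. On the +y side the wavy bow of 5 mm wire, its flared end at x = 77 mm.
- clip_seat (a point): Point on the axis of the clip's leg, 55 mm ahead of the clip's origin (x = 55, y = -5, z = 6 mm), in the hollow of the bow: the post's axis goes here when the clip is home (1 mm before the collar meets the post). Axes as the clip's.
- clip_bow (a joint): How far the clip's bow is sprung open, rad: 0 relaxed, about 0.1 as its throat rides over the post, near 0 again once it has sprung over. Stiffness 2 N m/rad; springing it over takes a push of about 5 to 12 N.
- glass: Small drinking glass, 49 mm across, 62 mm high; a bystander. Origin: centre of its underside.
- tin: Plain tin, 66 mm across, 67 mm high; a bystander. Origin: centre of its underside.
- spice_jar: Spice jar, 45 mm across, 106 mm high; a bystander. Origin: centre of its underside.
- salt_mill: Glass shaker with a grey cap, 44 mm across, 90 mm high; a bystander. Origin: centre of its underside.
Not all that is in view belongs to the job. What is meant by the clip is not yellow, and is the larger of those in its own colour.

How it is judged:
By the outcome, as a careful person would: the job done as asked, in the order asked, and still so for the second after the job is handed in, with the robot touching nothing.
It also fails if it takes over 61 s, if anything falls off the work surface, if the arm or the gripper's body presses on something with over 40 N, if the wrist force passes 120 N, or if a joint passes its speed limit or range.

## Working session

There is one attempt and no reset: what is moved stays moved. The work goes in short steps, Python scripts to look and compute and a tool call to move; the robot and the scene stay as the last step left them, time stands still between calls to the robot, and variables do not carry over. Pictures are saved under pics/ and viewed, at most 10 in all, crops included, and the job is handed in when it is done.

Besides the shell and the picture viewer there is one more tool, called after "Call:" by a JSON object that holds its "method" and its "body". servo_tool: Moves the arm, as the interface text tells. Its arguments: {"type":"object","properties":{"targets":{"type":"array"},"grip_force":{"type":"number"}},"required":["targets"]}

```bash
mkdir -p pics && python3 - <<'E'
from workcell import bot, read_camera, camera_info
import cv2,numpy as np
for n in("scene","top"):
    im=read_camera(n); cv2.imwrite(f"pics/{n}0.png",cv2.resize(im[:,:,::-1],(800,600),interpolation=cv2.INTER_CUBIC)); np.save(f"{n}0.npy",im)
    print(n,camera_info(n))
print(bot.read_state())
E
```

```text
scene {'fx': 432.59140102260756, 'fy': 432.59140102260756, 'cx': 253.01876839228407, 'cy': 188.40415334163833, 'eye': array([-0.20482784,  0.66814636,  0.69866664]), 'orientation': array([-1.03290629,  2.23553716, -1.23246323])}
top {'fx': 456.41034926284215, 'fy': 456.41034926284215, 'cx': 259.5189361073595, 'cy': 194.96335340358658, 'eye': array([0.4199799 , 0.05298739, 1.45982821]), 'orientation': array([-2.20558482,  2.20592322, -0.08065755])}
{'time': 0.1, 'q': array([ 1.13209417e+00,  2.64679939e-01,  1.60525610e+00,  5.57130653e-05,
        1.27373294e+00, -3.69096758e-02]), 'joint_vel': array([ 0.00231621, -0.00113244, -0.00360163,  0.00178428, -0.00039266,
        0.00089891]), 'joint_torque': array([-1.09313703e-03, -5.16710615e+01, -3.68589556e+01, -2.21834025e-04,
        6.31849121e-03,  7.91664228e-07]), 'tool_pos': array([0.26367329, 0.62063259, 0.23007504]), 'tcp_rot': array([-0.62681429, -3.07787267,  0.00314945]), 'wrist_force': array([ 0.07250047, -0.48029394, -0.87261199]), 'torque': array([ 0.03468609, -0.01049444,  0.0588283 ]), 'grip_force': 0.0, 'width': 0.9996794704679528}
```

View pics/top0.png

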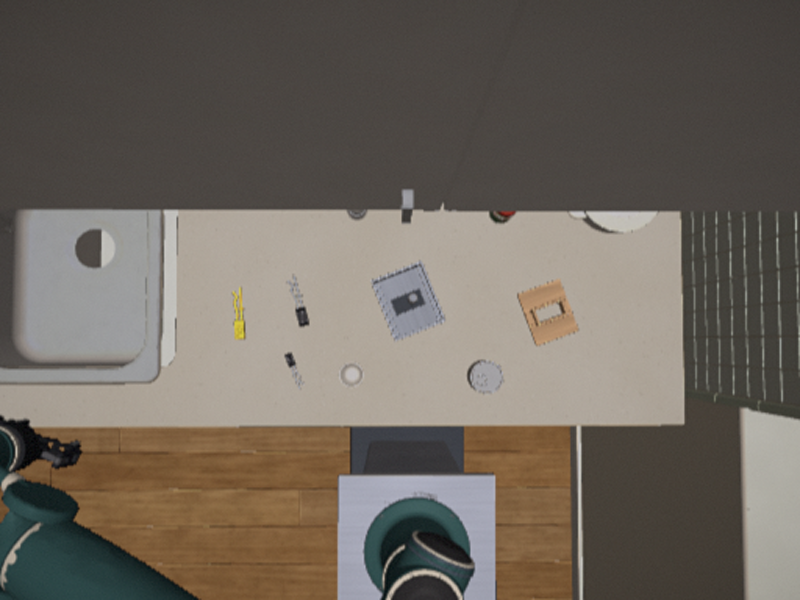

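View pics/scene0.png

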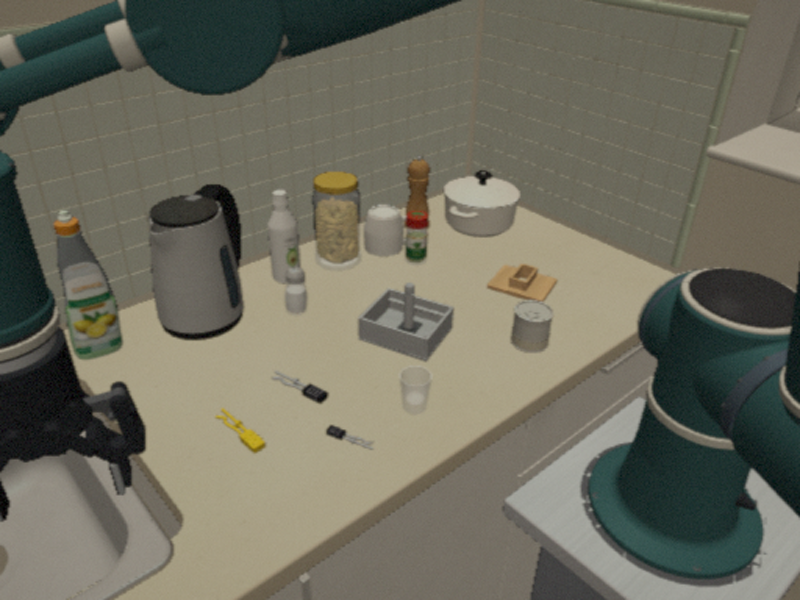

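Three candidates for the clip in the top view: yellow at (240,315), black at (298,302), black at (293,368). The large black one at (298,302) fits, being not yellow and the larger of the two black ones. I'll confirm it in an enlarged crop.

```bash
cat > h.py <<'E'
import numpy as np,cv2
from scipy.spatial.transform import Rotation as R
from workcell import bot, read_camera, camera_info
C={n:camera_info(n) for n in("scene","top")}
def ray(n,uv):
    c=C[n];uv=np.atleast_2d(uv).astype(float)
    d=np.c_[(uv[:,0]-c['cx'])/c['fx'],(uv[:,1]-c['cy'])/c['fy'],np.ones(len(uv))]
    return c['eye'],R.from_rotvec(c['orientation']).apply(d)
def plane(n,uv,z):
    e,d=ray(n,uv);return e+d*((z-e[2])/d[:,2])[:,None]
def proj(n,P):
    c=C[n];p=R.from_rotvec(c['orientation']).inv().apply(np.atleast_2d(P)-c['eye'])
    return np.c_[c['fx']*p[:,0]/p[:,2]+c['cx'],c['fy']*p[:,1]/p[:,2]+c['cy']]
def tri(uvt,uvs):
    a,d=ray('top',uvt);b,f=ray('scene',uvs);d=d[0];f=f[0]
    s=np.linalg.lstsq(np.c_[d,-f],b-a,rcond=None)[0]
    p,q=a+s[0]*d,b+s[1]*f
    return (p+q)/2,np.linalg.norm(p-q)
def avg(n,k=1): return np.mean([read_camera(n).astype(float) for _ in range(k)],0).astype(np.uint8)
E
python3 - <<'E'
from h import *
t=np.load('top0.npy');s=np.load('scene0.npy')
def crop(im,x,y,w,h,W,H): return cv2.resize(im[y:y+h,x:x+w,::-1],(W,H),interpolation=cv2.INTER_CUBIC)
# top tiles (px in 512 image)
a=np.hstack([crop(t,172,168,40,45,266,300),crop(t,232,162,60,60,267,300),crop(t,325,172,53,60,267,300)])
b=np.hstack([crop(s,165,228,80,90,266,300)[:300],crop(s,222,172,75,84,267,300),crop(s,305,160,60,67,267,300)])
cv2.imwrite('pics/crop1.png',np.vstack([a,b]))
E
```

```text
(no output)
```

View pics/crop1.png

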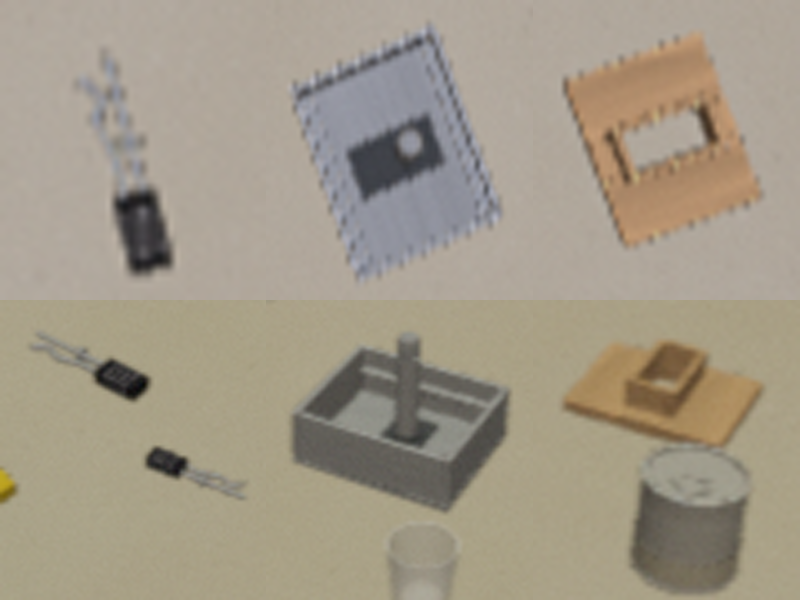

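The crop confirms it: top-left tile, large black clip with its leg pointing to +x. The second black one, in the scene view, is clearly smaller. The box has its post off centre to the right (-y). The plate lies flat with its collar up.

Next I measure the poses.

```bash
cat > meas.py <<'E'
from h import *
K=6
def roi(im,x,y,w,h): return cv2.resize(im[y:y+h,x:x+w],None,fx=K,fy=K,interpolation=cv2.INTER_CUBIC)
def topx(p,x,y): return (np.asarray(p,float)+.5)/K-.5+[x,y]
def blob(m):
    m=cv2.morphologyEx(m.astype(np.uint8)*255,cv2.MORPH_OPEN,np.ones((5,5)))
    cs,_=cv2.findContours(m,cv2.RETR_EXTERNAL,cv2.CHAIN_APPROX_NONE)
    return max(cs,key=cv2.contourArea)[:,0,:]
def rect(W):
    (c,s,a)=cv2.minAreaRect((W[:,:2]*1000).astype(np.float32)); return np.round(c,1),np.round(s,1),round(a,1)
E
python3 - <<'E'
from meas import *
t=np.median([read_camera('top') for _ in range(5)],0).astype(np.uint8);s=np.median([read_camera('scene') for _ in range(5)],0).astype(np.uint8)
np.save('t.npy',t);np.save('s.npy',s)
def px(n,im,r,f):
    i=roi(im,*r).astype(int); return topx(blob(f(i)),r[0],r[1])
sat=lambda i:(i.max(2)-i.min(2))
# press top view: bluish (b>=r)
r=(232,162,60,60); i=roi(t,*r).astype(int); print('bg',i[5,5],'box',i[180,100])
c=px('top',t,r,lambda i:i[...,2]-i[...,0]>-6); print('press z50',rect(plane('top',c,.05)))
# plate
r=(325,172,53,60);i=roi(t,*r).astype(int);print('plate',i[60,180])
c=px('top',t,r,lambda i:i[...,0]-i[...,2]>40); print('plate z10',rect(plane('top',c,.010)))
cs=px('scene',s,(305,160,60,32),lambda i:i[...,0]-i[...,2]>60) ; print('plate scene z5',rect(plane('scene',cs,.005)))
# grips
for nm,r in (('big',(172,168,40,45)),('small',(172,220,30,30))):
    c=px('top',t,r,lambda i:i.max(2)<105); print(nm,'z12',rect(plane('top',c,.012)))
E
python3 - <<'E'
from meas import *
t=np.load('t.npy');s=np.load('s.npy')
T=roi(t,232,162,60,60);S=roi(s,225,172,80,70)
a=np.zeros((600,800,3),np.uint8)
a[:360,:360]=T;a[:420,360:800]=S[:,:440]; a[360:600,:300]=roi(t,325,180,50,40)
a[420:600,360:720]=roi(s,308,165,60,30)
cv2.imwrite('pics/crop2.png',a[...,::-1])
E
```

```text
bg [175 166 154] box [146 148 160]
press z50 (array([501.7,  18.3]), array([131.5, 110.6]), 21.6)
plate [178 141 107]
plate z10 (array([ 480.8, -268.6]), array([115. ,  95.1]), 20.1)
plate scene z5 (array([ 484.8, -280.5]), array([112.8, 120.3]), 20.4)
big z12 (array([471.7, 232.1]), array([38.7, 20.5]), 14.4)
small z12 (array([384.2, 255.9]), array([27.5, 14.5]), 22.1)
```

View pics/crop2.png

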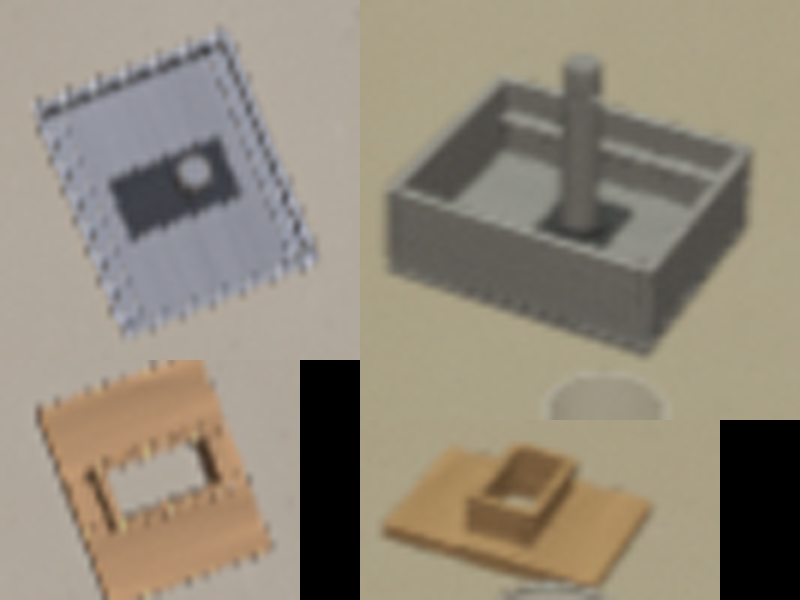

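Top view: box corners (in this crop) at (225,35), (315,265), (125,335), (38,110), with the post top at (196,171). Scene view: post top at (582,62) and box rim corners at (388,192), (505,80), (748,150), (650,268). The plate's collar top corners are at (515,445), (578,465), (535,520) and (470,497). I'll triangulate heights from these.

```bash
python3 - <<'E'
from meas import *
T=lambda p,x,y,ox=0,oy=0:topx(np.array(p,float)-[ox,oy],x,y)
print('post top',tri(T((196,171),232,162),T((582,62),225,172,360)))
tc=[(225,35),(315,265),(125,335),(38,110)]; sc=[(748,150),(650,268),(388,192),(505,80)]
import itertools
for p in tc: 
    b=min((tri(T(p,232,162),T(q,225,172,360))[1],q,tri(T(p,232,162),T(q,225,172,360))[0].round(4)) for q in sc); print('rim',p,b)
# collar top corners: outer corners in the lower-left tile (offset 0,360; roi 325,180)
tc=[(208,430),(225,480),(108,530),(85,470)]; sc=[(515,445),(578,465),(535,520),(470,497)]
for p in tc:
    b=min((tri(T(p,325,180,0,360),T(q,308,165,360,420))[1],q,tri(T(p,325,180,0,360),T(q,308,165,360,420))[0].round(4)) for q in sc); print('collar',p,b)
# predicted corners
def corners(c,yaw,L,W,z):
    r=R.from_euler('z',yaw,degrees=True).apply([[L/2,W/2,0],[L/2,-W/2,0],[-L/2,-W/2,0],[-L/2,W/2,0]]);return r+[*c,z]
P=corners((.5017,.0183),21.6,.13,.11,.05)
print('scene rim pred crop',((proj('scene',P)-[225,172]+.5)*6-.5+[360,0]).round(0))
for z in (.02,.03,.04):
  P=corners((.4808,-.2686),20.1,.036,.066,z)
  print('collar scene/top',((proj('scene',P)-[308,165]+.5)*6-.5+[360,420]).round(0).tolist(),((proj('top',P)-[325,180]+.5)*6-.5+[0,360]).round(0).tolist())
# grip height: black grip in both, centroids
def cen(n,im,r):
    c=topx(blob(roi(im,*r).astype(int).max(2)<(105 if n=='top' else 75)),r[0],r[1]);M=cv2.moments(c.astype(np.float32));return np.array([M['m10'],M['m01']])/M['m00']
t=np.load('t.npy');s=np.load('s.npy')
print('grip',tri(cen('top',t,(172,168,40,45)),cen('scene',s,(185,238,30,28))))
E
```

```text
post top (array([0.50505667, 0.00965131, 0.09835852]), np.float64(0.0007582025556384861))
rim (225, 35) (np.float64(0.0011931332700286536), (505, 80), array([ 0.5783, -0.0079,  0.0464]))
rim (315, 265) (np.float64(0.00166809693946251), (748, 150), array([ 0.4599, -0.053 ,  0.0485]))
rim (125, 335) (np.float64(0.000983421121927292), (650, 268), array([0.423 , 0.0441, 0.0491]))
rim (38, 110) (np.float64(0.001996356521019289), (388, 192), array([0.5403, 0.0902, 0.0457]))
collar (208, 430) (np.float64(9.308840002599041e-05), (515, 445), array([ 0.5057, -0.2934,  0.0269]))
collar (225, 480) (np.float64(0.006374556688536964), (578, 465), array([ 0.4771, -0.3049,  0.0236]))
collar (108, 530) (np.float64(0.004091816489407721), (535, 520), array([ 0.4515, -0.2411,  0.0276]))
collar (85, 470) (np.float64(0.003754251644755138), (470, 497), array([ 0.483 , -0.2285,  0.0309]))
scene rim pred crop [[382. 185.]
 [500.  69.]
 [753. 143.]
 [650. 270.]]
collar scene/top [[463.0, 511.0], [508.0, 454.0], [575.0, 472.0], [531.0, 530.0]] [[89.0, 467.0], [205.0, 425.0], [229.0, 488.0], [113.0, 531.0]]
collar scene/top [[465.0, 494.0], [511.0, 437.0], [577.0, 455.0], [533.0, 513.0]] [[93.0, 466.0], [210.0, 423.0], [234.0, 488.0], [117.0, 531.0]]
collar scene/top [[467.0, 477.0], [513.0, 420.0], [580.0, 438.0], [536.0, 496.0]] [[96.0, 466.0], [214.0, 422.0], [238.0, 487.0], [121.0, 530.0]]
grip (array([0.47178444, 0.23302423, 0.00467572]), np.float64(0.00017860892717912096))
```

```bash
cat > go.py <<'E'
from h import *
def go(p,yaw,verbose=1):
    """shift/roll fractions to TCP p with tool y along world yaw (deg, mod 180)"""
    st=bot.read_state();Rt=R.from_rotvec(st['tcp_rot']);M=Rt.as_matrix()
    cur=np.degrees(np.arctan2(M[1,1],M[0,1]))
    d=Rt.inv().apply(np.array(p)-st['tool_pos'])/.5
    opts=[]
    for k in(0,180):
        dy=(yaw+k-cur+180)%360-180           # world yaw change
        q1=np.arctan2(p[1],p[0])-st['q'][0]
        q6a=st['q'][5]-np.radians(dy)+q1 
        opts.append((round(-dy/180,4),round(float(q6a),2)))
    print('t',round(st['time'],2),'pos',st['tool_pos'].round(4),'yawY',round(cur,2),'tilt',np.degrees(np.arccos(-M[2,2])).round(2),'F',st['wrist_force'].round(1),'w',round(st['width'],3),'g',round(st['grip_force'],1),'q1,q6',st['q'][[0,5]].round(2))
    print('xyz',d.round(4),'roll,q6:',opts)
E
python3 -c "
from go import *
go((.4805,-.268,.15),20.1)"
```

```text
t 0.6 pos [0.264  0.6212 0.2313] yawY 66.98 tilt 0.0 F [ 0.1 -0.2  0. ] w 0.999 g 0.0 q1,q6 [ 1.13 -0.04]
xyz [-1.094  -1.4675  0.1626] roll,q6: [(np.float64(0.2604), -0.86), (np.float64(-0.7396), -4.0)]
```

Call:
{"method": "servo_tool", "body": {"targets": [{"hand": -1,"x": -0.48,"y": -0.66,"z": 0,"roll": 0.26},{"hand": -1,"x": -0.48,"y": -0.66,"z": 0,"roll": 0.26},{"hand": -1,"x": -0.48,"y": -0.66,"z": 0,"roll": 0.26},{"hand": -1,"x": -0.48,"y": -0.66,"z": 0,"roll": 0.26},{"hand": -1,"x": -0.48,"y": -0.66,"z": 0,"roll": 0.26},{"hand": -1,"x": -0.48,"y": -0.66,"z": 0,"roll": 0.26},{"hand": -1,"x": -0.48,"y": -0.66,"z": 0,"roll": 0.26},{"hand": -1,"x": -0.48,"y": -0.66,"z": 0,"roll": 0.26},{"hand": -1,"x": -0.48,"y": -0.66,"z": 0,"roll": 0.26},{"hand": -1,"x": -0.48,"y": -0.66,"z": 0,"roll": 0.26}]}}

```text
time: 1.43
tool_pos: [0.3558, 0.2212, 0.2316]
tcp_rot: [1.798, 2.575, 0.001]
wrist_force: [0.5, 0.2, 1.3]
width: 0.995
grip_force: 0.0
```

```bash
python3 -c "
from go import *
go((.4805,-.268,.12),20.1)"
```

```text
t 1.43 pos [0.3558 0.2212 0.2316] yawY 20.17 tilt 0.06 F [0.5 0.2 1.3] w 0.995 g 0.0 q1,q6 [0.5  0.15]
xyz [-1.0042 -0.1034  0.2237] roll,q6: [(np.float64(0.0004), -0.86), (np.float64(-0.9996), -4.0)]
```

Call:
{"method": "servo_tool", "body": {"targets": [{"hand": -1,"x": -0.98,"y": -0.1,"z": 0.1,"roll": 0},{"hand": -1,"x": -0.98,"y": -0.1,"z": 0.1,"roll": 0},{"hand": -1,"x": -0.98,"y": -0.1,"z": 0.1,"roll": 0},{"hand": -1,"x": -0.98,"y": -0.1,"z": 0.1,"roll": 0},{"hand": -1,"x": -0.98,"y": -0.1,"z": 0.1,"roll": 0},{"hand": -1,"x": -0.98,"y": -0.1,"z": 0.1,"roll": 0},{"hand": -1,"x": -0.98,"y": -0.1,"z": 0.1,"roll": 0},{"hand": -1,"x": -0.98,"y": -0.1,"z": 0.1,"roll": 0},{"hand": -1,"x": -0.98,"y": -0.1,"z": 0.1,"roll": 0},{"hand": -1,"x": -0.98,"y": -0.1,"z": 0.1,"roll": 0}]}}

```text
time: 2.27
tool_pos: [0.4587, -0.1803, 0.1895]
tcp_rot: [1.798, 2.575, 0.001]
wrist_force: [0.5, 0.0, -0.7]
width: 0.999
grip_force: 0.0
```

```bash
python3 -c "
from go import *
go((.4805,-.268,.12),20.1)"
```

```text
t 2.27 pos [ 0.4587 -0.1803  0.1895] yawY 20.14 tilt 0.07 F [ 0.5  0.  -0.7] w 0.999 g 0.0 q1,q6 [-0.43 -0.78]
xyz [-0.1796 -0.0197  0.1391] roll,q6: [(np.float64(0.0002), -0.86), (np.float64(-0.9998), -4.0)]
```

Call:
{"method": "servo_tool", "body": {"targets": [{"hand": -1,"x": -0.18,"y": -0.02,"z": 0.18},{"hand": -1,"x": -0.18,"y": -0.02,"z": 0.18},{"hand": -1,"x": -0.18,"y": -0.02,"z": 0.18},{"hand": -1,"x": -0.18,"y": -0.02,"z": 0.18},{"hand": -1,"x": -0.18,"y": -0.02,"z": 0.18},{"hand": -1,"x": -0.18,"y": -0.02,"z": 0.18}]}}

```text
invalid input
```

```bash
python3 -c "
from go import *
go((.4805,-.268,.014),20.1)"
```

```text
t 2.27 pos [ 0.4587 -0.1803  0.1895] yawY 20.14 tilt 0.07 F [ 0.5  0.  -0.7] w 0.999 g 0.0 q1,q6 [-0.43 -0.78]
xyz [-0.1795 -0.0199  0.3511] roll,q6: [(np.float64(0.0002), -0.86), (np.float64(-0.9998), -4.0)]
```

Call:
{"method": "servo_tool", "body": {"targets": [{"hand": -1,"x": -0.18,"y": -0.02,"z": 0.18,"roll": 0},{"hand": -1,"x": -0.18,"y": -0.02,"z": 0.18,"roll": 0},{"hand": -1,"x": -0.18,"y": -0.02,"z": 0.18,"roll": 0},{"hand": -1,"x": -0.18,"y": -0.02,"z": 0.18,"roll": 0},{"hand": -1,"x": -0.18,"y": -0.02,"z": 0.18,"roll": 0},{"hand": -1,"x": -0.18,"y": -0.02,"z": 0.18,"roll": 0}]}}

```text
time: 2.77
tool_pos: [0.4801, -0.2656, 0.0994]
tcp_rot: [-1.798, -2.575, -0.001]
wrist_force: [-0.3, -0.3, 0.5]
width: 0.999
grip_force: 0.0
```

```bash
python3 -c "
from go import *
go((.4805,-.268,.014),20.1)"
```

```text
t 2.77 pos [ 0.4801 -0.2656  0.0994] yawY 20.14 tilt 0.05 F [-0.3 -0.3  0.5] w 0.999 g 0.0 q1,q6 [-0.55 -0.9 ]
xyz [-0.0049 -0.0009  0.1707] roll,q6: [(np.float64(0.0002), -0.86), (np.float64(-0.9998), -4.0)]
```

Call:
{"method": "servo_tool", "body": {"targets": [{"hand": -1,"x": -0.005,"y": -0.001,"z": 0.07,"roll": 0},{"hand": -1,"x": -0.005,"y": -0.001,"z": 0.14,"roll": 0},{"hand": -1,"x": -0.005,"y": -0.001,"z": 0.16,"roll": 0},{"hand": -1,"x": -0.005,"y": -0.001,"z": 0.17,"roll": 0},{"hand": 1,"x": -0.005,"y": -0.001,"z": 0.17,"roll": 0},{"hand": 1,"x": -0.005,"y": -0.001,"z": 0.17,"roll": 0},{"hand": 1,"x": -0.005,"y": -0.001,"z": 0.17,"roll": 0},{"hand": 1,"x": -0.005,"y": -0.001,"z": 0.17,"roll": 0},{"hand": 1,"x": -0.005,"y": -0.001,"z": 0.17,"roll": 0},{"hand": 1,"x": -0.005,"y": -0.001,"z": 0.17,"roll": 0}], "grip_force": 40}}

```text
time: 3.6
tool_pos: [0.4821, -0.2693, 0.0164]
tcp_rot: [1.796, 2.573, 0.0]
wrist_force: [-0.1, 0.2, 5.1]
width: 0.408
grip_force: 41.8
```

```bash
python3 -c "
from go import *
go((.5015,.0183,.16),21.6)"
```

```text
t 3.6 pos [ 0.4821 -0.2693  0.0164] yawY 20.18 tilt 0.19 F [-0.1  0.2  5.1] w 0.408 g 41.8 q1,q6 [-0.55 -0.91]
xyz [ 0.5257  0.2354 -0.288 ] roll,q6: [(np.float64(-0.0079), -0.34), (np.float64(0.9921), 2.8)]
```

Call:
{"method": "servo_tool", "body": {"targets": [{"hand": 1,"x": 0,"y": 0,"z": -0.03,"roll": 0},{"hand": 1,"x": 0,"y": 0,"z": -0.1,"roll": 0},{"hand": 1,"x": 0,"y": 0,"z": -0.18,"roll": 0},{"hand": 1,"x": 0,"y": 0,"z": -0.26,"roll": 0},{"hand": 1,"x": 0,"y": 0,"z": -0.31,"roll": 0},{"hand": 1,"x": 0.08,"y": 0.04,"z": -0.31,"roll": -0.008},{"hand": 1,"x": 0.16,"y": 0.07,"z": -0.31,"roll": -0.008},{"hand": 1,"x": 0.24,"y": 0.11,"z": -0.31,"roll": -0.008},{"hand": 1,"x": 0.32,"y": 0.14,"z": -0.31,"roll": -0.008},{"hand": 1,"x": 0.4,"y": 0.18,"z": -0.31,"roll": -0.008}]}}

```text
time: 4.43
tool_pos: [0.4942, -0.0591, 0.1697]
tcp_rot: [1.767, 2.597, 0.0]
wrist_force: [0.6, -0.1, -3.1]
width: 0.412
grip_force: 40.9
```

```bash
python3 -c "
from go import *
go((.5015,.0183,.17),21.6)"
```

```text
t 4.43 pos [ 0.4942 -0.0591  0.1697] yawY 21.55 tilt 0.02 F [ 0.6 -0.1 -3.1] w 0.412 g 40.9 q1,q6 [-0.17 -0.55]
xyz [ 0.1386  0.0705 -0.0006] roll,q6: [(np.float64(-0.0003), -0.34), (np.float64(0.9997), 2.8)]
```

Call:
{"method": "servo_tool", "body": {"targets": [{"hand": 1,"x": 0.08,"y": 0.04,"z": 0,"roll": 0},{"hand": 1,"x": 0.138,"y": 0.07,"z": 0,"roll": 0},{"hand": 1,"x": 0.138,"y": 0.07,"z": 0,"roll": 0},{"hand": 1,"x": 0.138,"y": 0.07,"z": 0.0,"roll": 0},{"hand": 1,"x": 0.138,"y": 0.07,"z": 0.0,"roll": 0}]}}

```text
time: 4.85
tool_pos: [0.5019, 0.0162, 0.1694]
tcp_rot: [1.764, 2.599, -0.001]
wrist_force: [-0.3, -0.1, -1.9]
width: 0.404
grip_force: 41.0
```

```bash
python3 - <<'E'
from go import *
go((.5015,.0183,.17),21.6)
t=avg('top',4);s=avg('scene',4);np.save('t2.npy',t);np.save('s2.npy',s)
go((.5015,.0183,.17),21.6)
a=np.hstack([cv2.resize(t[140:240,215:315],(400,400),interpolation=cv2.INTER_CUBIC),cv2.resize(s[90:240,190:340],(400,400),interpolation=cv2.INTER_CUBIC)])
cv2.imwrite('pics/p3.png',a[...,::-1])
E
```

```text
t 4.85 pos [0.5019 0.0162 0.1694] yawY 21.69 tilt 0.04 F [-0.3 -0.1 -1.9] w 0.404 g 41.0 q1,q6 [-0.02 -0.4 ]
xyz [ 0.0042  0.0008 -0.0013] roll,q6: [(np.float64(0.0005), -0.34), (np.float64(-0.9995), -3.48)]
t 5.25 pos [0.5021 0.0154 0.1691] yawY 21.53 tilt 0.01 F [ 0.7  0.1 -2.7] w 0.404 g 41.0 q1,q6 [-0.02 -0.39]
xyz [ 0.0057  0.001  -0.0017] roll,q6: [(np.float64(-0.0004), -0.34), (np.float64(0.9996), 2.8)]
```

View pics/p3.png

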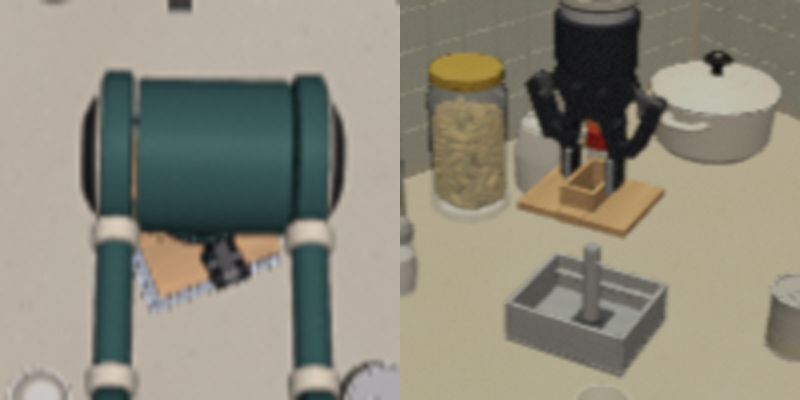

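Top view: the arm hides most of the plate, but its lower-left corner at (158,300) with both adjoining edges is visible. Scene view: the plate is held level above the post, corners (518,203), (625,232), (663,192). I'll fit edges in the top view for the in-hand offset.

```bash
python3 - <<'E'
from meas import *
t=np.load('t2.npy');s=np.load('s2.npy')
r=(245,192,45,30);i=roi(t,*r).astype(int)
m=(i[...,0]-i[...,2]>45)
cv2.imwrite('pics/m.png',m*255)
c=topx(blob(m),r[0],r[1]);W=plane('top',c,.163)[:,:2]
# to frame of yaw 21.5
y=np.radians(21.5);B=np.array([[np.cos(y),np.sin(y)],[-np.sin(y),np.cos(y)]])
L=(W-[.5021,.0154])@B.T*1000
print(L.min(0),L.max(0))
e1=L[(L[:,0]<-50)]; e2=L[(L[:,1]>40)]
for e,k in((e1,0),(e2,1)):
    print(len(e),e.min(0).round(1),e.max(0).round(1),np.median(e,0).round(2),np.polyfit(e[:,1-k],e[:,k],1).round(3))
# scene: lower edges at underside z
r=(230,145,65,40);i=roi(s,*r).astype(int);c=topx(blob(i[...,0]-i[...,2]>60),r[0],r[1])
for z in(.151,.153,.155):
    L=(plane('scene',c,z)[:,:2]-[.5021,.0154])@B.T*1000
    print(z,L[np.argmin(c[:,0])].round(1),L[np.argmax(c[:,1])].round(1),L[np.argmax(c[:,0])].round(1))
E
```

```text
[-56.15943983   6.30364811] [-8.69427394 47.14442954]
88 [-56.2   9.2] [-50.2  46.7] [-55.26  27.91] [-7.0000e-03 -5.4601e+01]
112 [-55.7  40.1] [-8.7 47.1] [-32.35  46.36] [-2.0000e-03  4.5586e+01]
0.151 [63.2 29. ] [-45.   39.5] [-50.  -55.5]
0.153 [61.4 32.1] [-46.4  42.5] [-51.4 -52.1]
0.155 [59.7 35.2] [-47.7  45.5] [-52.7 -48.8][ WARN:0@0.714] global loadsave.cpp:1063 imwrite_ Unsupported depth image for selected encoder is fallbacked to CV_8U.
```

```bash
python3 -c "
from go import *
go((.5006,.0184,.075),21.6)"
```

```text
t 5.25 pos [0.5021 0.0154 0.1691] yawY 21.53 tilt 0.01 F [ 0.7  0.1 -2.7] w 0.404 g 41.0 q1,q6 [-0.02 -0.39]
xyz [ 0.0066 -0.0006  0.1883] roll,q6: [(np.float64(-0.0004), -0.34), (np.float64(0.9996), 2.8)]
```

Call:
{"method": "servo_tool", "body": {"targets": [{"hand": 1,"x": 0.0066,"y": -0.0006,"z": 0.0,"roll": -0.0004},{"hand": 1,"x": 0.0066,"y": -0.0006,"z": 0.0,"roll": -0.0004},{"hand": 1,"x": 0.0066,"y": -0.0006,"z": 0.04,"roll": -0.0004},{"hand": 1,"x": 0.0066,"y": -0.0006,"z": 0.08,"roll": -0.0004},{"hand": 1,"x": 0.0066,"y": -0.0006,"z": 0.12,"roll": -0.0004},{"hand": 1,"x": 0.0066,"y": -0.0006,"z": 0.15,"roll": -0.0004},{"hand": 1,"x": 0.0066,"y": -0.0006,"z": 0.17,"roll": -0.0004},{"hand": 1,"x": 0.0066,"y": -0.0006,"z": 0.18,"roll": -0.0004},{"hand": 1,"x": 0.0066,"y": -0.0006,"z": 0.188,"roll": -0.0004},{"hand": 1,"x": 0.0066,"y": -0.0006,"z": 0.188,"roll": -0.0004}]}}

```text
time: 6.08
tool_pos: [0.5006, 0.0193, 0.075]
tcp_rot: [-1.764, -2.6, 0.0]
wrist_force: [-0.7, 0.1, -2.5]
width: 0.407
grip_force: 40.9
```

```bash
python3 -c "
from go import *
go((.5006,.0184,.0505),21.6)"
```

```text
t 6.08 pos [0.5006 0.0193 0.075 ] yawY 21.69 tilt 0.02 F [-0.7  0.1 -2.5] w 0.407 g 40.9 q1,q6 [-0.01 -0.39]
xyz [-0.0016 -0.0007  0.0489] roll,q6: [(np.float64(0.0005), -0.34), (np.float64(-0.9995), -3.48)]
```

Call:
{"method": "servo_tool", "body": {"targets": [{"hand": 1,"x": -0.0015,"y": -0.0005,"z": 0.01,"roll": 0},{"hand": 1,"x": -0.0015,"y": -0.0005,"z": 0.018,"roll": 0},{"hand": 1,"x": -0.0015,"y": -0.0005,"z": 0.024,"roll": 0},{"hand": 1,"x": -0.0015,"y": -0.0005,"z": 0.03,"roll": 0},{"hand": 1,"x": -0.0015,"y": -0.0005,"z": 0.034,"roll": 0},{"hand": 1,"x": -0.0015,"y": -0.0005,"z": 0.036,"roll": 0}]}}

```text
time: 6.58
tool_pos: [0.5005, 0.0185, 0.0569]
tcp_rot: [-1.764, -2.599, 0.0]
wrist_force: [-0.8, -0.1, -3.8]
width: 0.411
grip_force: 41.0
```

```bash
python3 -c "
from go import *
go((.5006,.0184,.0505),21.6)"
```

```text
t 6.58 pos [0.5005 0.0185 0.0569] yawY 21.69 tilt 0.02 F [-0.8 -0.1 -3.8] w 0.411 g 41.0 q1,q6 [-0.01 -0.39]
xyz [-0.0002  0.0002  0.0127] roll,q6: [(np.float64(0.0005), -0.34), (np.float64(-0.9995), -3.48)]
```

Call:
{"method": "servo_tool", "body": {"targets": [{"hand": 1,"x": 0,"y": 0,"z": 0.003,"roll": 0},{"hand": 1,"x": 0,"y": 0,"z": 0.006,"roll": 0},{"hand": 1,"x": 0,"y": 0,"z": 0.008,"roll": 0},{"hand": 1,"x": 0,"y": 0,"z": 0.01,"roll": 0},{"hand": 1,"x": 0,"y": 0,"z": 0.012,"roll": 0},{"hand": 1,"x": 0,"y": 0,"z": 0.013,"roll": 0}]}}

```text
time: 7.08
tool_pos: [0.5006, 0.0185, 0.0506]
tcp_rot: [-1.764, -2.6, 0.0]
wrist_force: [-0.2, -0.0, -1.1]
width: 0.408
grip_force: 41.0
```

```bash
python3 -c "
from go import *
go((.5006,.0184,.0505),21.6)"
```

```text
t 7.08 pos [0.5006 0.0185 0.0506] yawY 21.69 tilt 0.0 F [-0.2 -0.  -1.1] w 0.408 g 41.0 q1,q6 [-0.01 -0.39]
xyz [-0.0001 -0.0002  0.0002] roll,q6: [(np.float64(0.0005), -0.34), (np.float64(-0.9995), -3.48)]
```

Force went from -2.7 to about -1 N, so the plate is just touching. I'll go down 1 mm more and then release.

Call:
{"method": "servo_tool", "body": {"targets": [{"hand": 1,"x": 0,"y": 0,"z": 0.001,"roll": 0},{"hand": 1,"x": 0,"y": 0,"z": 0.002,"roll": 0},{"hand": 1,"x": 0,"y": 0,"z": 0.002,"roll": 0}]}}

```text
time: 7.33
tool_pos: [0.5007, 0.0185, 0.0504]
tcp_rot: [-1.764, -2.6, 0.0]
wrist_force: [-3.9, -0.2, 4.9]
width: 0.408
grip_force: 41.8
```

```bash
python3 -c "
from go import *
go((.5006,.0184,.0505),21.6)"
```

```text
t 7.33 pos [0.5007 0.0185 0.0504] yawY 21.69 tilt 0.02 F [-3.9 -0.2  4.9] w 0.408 g 41.8 q1,q6 [-0.01 -0.39]
xyz [-0.0001 -0.0002 -0.0002] roll,q6: [(np.float64(0.0005), -0.34), (np.float64(-0.9995), -3.48)]
```

Call:
{"method": "servo_tool", "body": {"targets": [{"hand": -0.3,"x": 0,"y": 0,"z": -0.002,"roll": 0},{"hand": -0.3,"x": 0,"y": 0,"z": -0.002,"roll": 0},{"hand": -0.3,"x": 0,"y": 0,"z": -0.002,"roll": 0},{"hand": -0.3,"x": 0,"y": 0,"z": -0.01,"roll": 0},{"hand": -0.3,"x": 0,"y": 0,"z": -0.04,"roll": 0},{"hand": -0.3,"x": 0,"y": 0,"z": -0.1,"roll": 0},{"hand": -0.3,"x": 0,"y": 0,"z": -0.18,"roll": 0},{"hand": -0.3,"x": 0,"y": 0,"z": -0.25,"roll": 0}]}}

```text
time: 8.0
tool_pos: [0.5002, 0.0185, 0.1761]
tcp_rot: [-1.763, -2.599, 0.001]
wrist_force: [1.2, 0.5, 0.7]
width: 0.651
grip_force: 0.0
```

```bash
python3 -c "
from go import *
go((.4717,.2325,.15),104.4)"
```

```text
t 8.0 pos [0.5002 0.0185 0.1761] yawY 21.69 tilt 0.05 F [1.2 0.5 0.7] w 0.651 g 0.0 q1,q6 [-0.01 -0.39]
xyz [0.4188 0.1052 0.0523] roll,q6: [(np.float64(-0.4595), -1.36), (np.float64(0.5405), 1.78)]
```

Call:
{"method": "servo_tool", "body": {"targets": [{"hand": -0.3,"x": 0.08,"y": 0.02,"z": 0,"roll": -0.04},{"hand": -0.3,"x": 0.16,"y": 0.04,"z": 0,"roll": -0.08},{"hand": -0.3,"x": 0.24,"y": 0.06,"z": 0,"roll": -0.12},{"hand": -0.3,"x": 0.3,"y": 0.08,"z": 0,"roll": -0.16},{"hand": -0.3,"x": 0.36,"y": 0.09,"z": 0,"roll": -0.2},{"hand": -0.3,"x": 0.419,"y": 0.105,"z": 0,"roll": -0.24},{"hand": -0.3,"x": 0.419,"y": 0.105,"z": 0.04,"roll": -0.28},{"hand": -0.3,"x": 0.419,"y": 0.105,"z": 0.08,"roll": -0.32},{"hand": -0.3,"x": 0.419,"y": 0.105,"z": 0.11,"roll": -0.36},{"hand": -0.3,"x": 0.419,"y": 0.105,"z": 0.14,"roll": -0.4}]}}

```text
time: 8.83
tool_pos: [0.4717, 0.233, 0.104]
tcp_rot: [0.102, -3.14, 0.0]
wrist_force: [1.1, 0.6, 0.3]
width: 0.652
grip_force: 0.0
```

```bash
python3 - <<'E'
from go import *
go((.4717,.2325,.05),104.4)
t=avg('top',2);s=avg('scene',2);np.save('t3.npy',t);np.save('s3.npy',s)
a=np.hstack([cv2.resize(t[152:232,225:305],(400,400),interpolation=cv2.INTER_CUBIC),cv2.resize(s[160:250,215:305],(400,400),interpolation=cv2.INTER_CUBIC)])
cv2.imwrite('pics/p4.png',a[...,::-1])
E
```

```text
t 8.83 pos [0.4717 0.233  0.104 ] yawY 93.72 tilt 0.0 F [1.1 0.6 0.3] w 0.652 g 0.0 q1,q6 [ 0.41 -1.22]
xyz [ 1.00e-04 -9.00e-04  1.08e-01] roll,q6: [(np.float64(-0.0593), -1.36), (np.float64(0.9407), 1.78)]
```

View pics/p4.png

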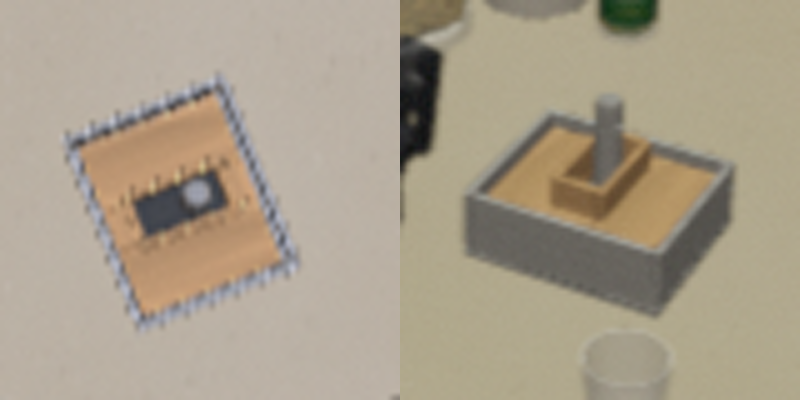

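Plate sits flat inside the rim on all sides, and the post rises through its collar. Now the clip.

Call:
{"method": "servo_tool", "body": {"targets": [{"hand": -0.3,"x": 0,"y": -0.001,"z": 0.04,"roll": -0.04},{"hand": -0.3,"x": 0,"y": -0.001,"z": 0.08,"roll": -0.059},{"hand": -0.3,"x": 0,"y": -0.001,"z": 0.14,"roll": -0.059},{"hand": -0.3,"x": 0,"y": -0.001,"z": 0.18,"roll": -0.059},{"hand": -0.3,"x": 0,"y": -0.001,"z": 0.195,"roll": -0.059},{"hand": -0.3,"x": 0,"y": -0.001,"z": 0.201,"roll": -0.059},{"hand": -0.3,"x": 0,"y": -0.001,"z": 0.201,"roll": -0.059}]}}

```text
time: 9.62
tool_pos: [0.4728, 0.2323, 0.0049]
tcp_rot: [-0.379, 3.118, 0.0]
wrist_force: [0.7, -1.2, 0.1]
width: 0.654
grip_force: 0.0
```

```bash
python3 -c "
from go import *
go((.4717,.2325,.003),104.4)"
```

```text
t 9.62 pos [0.4728 0.2323 0.0049] yawY 103.85 tilt 0.05 F [ 0.7 -1.2  0.1] w 0.654 g 0.0 q1,q6 [ 0.41 -1.4 ]
xyz [0.002  0.001  0.0038] roll,q6: [(np.float64(-0.0031), -1.36), (np.float64(0.9969), 1.78)]
```

Call:
{"method": "servo_tool", "body": {"targets": [{"hand": 0.2,"x": 0.002,"y": 0.001,"z": 0.003,"roll": -0.003},{"hand": 1,"x": 0.002,"y": 0.001,"z": 0.003,"roll": -0.003},{"hand": 1,"x": 0.002,"y": 0.001,"z": 0.003,"roll": -0.003},{"hand": 1,"x": 0.002,"y": 0.001,"z": 0.003,"roll": -0.003},{"hand": 1,"x": 0.002,"y": 0.001,"z": 0.003,"roll": -0.003},{"hand": 1,"x": 0.002,"y": 0.001,"z": 0.003,"roll": -0.003}], "grip_force": 60}}

```text
time: 10.12
tool_pos: [0.4723, 0.2329, 0.0044]
tcp_rot: [-0.395, 3.114, 0.001]
wrist_force: [-0.8, -0.3, 6.2]
width: 0.212
grip_force: 59.3
```

```bash
python3 - <<'E'
from go import *
go((.4717,.2325,.003),104.4)
from meas import *
# post top in top view (bright disc in slot)
t=np.load('t3.npy');i=roi(t,252,180,22,20).astype(int)
m=(i.sum(2)>330)&(i[...,0]-i[...,2]<15)
n,l,st,c=cv2.connectedComponentsWithStats(m.astype(np.uint8))
for k in range(1,n):
    if st[k,4]>200: p=plane('top',topx(c[k],252,180),.101)[0]; print(st[k],p.round(4))
E
```

```text
t 10.12 pos [0.4723 0.2329 0.0044] yawY 104.46 tilt 0.16 F [-0.8 -0.3  6.2] w 0.212 g 59.3 q1,q6 [ 0.41 -1.41]
xyz [ 0.0014 -0.0005  0.0028] roll,q6: [(np.float64(0.0004), -1.36), (np.float64(-0.9996), -4.51)]
[ 59  48  32  31 769] [0.5047 0.0103 0.101 ]
```

Call:
{"method": "servo_tool", "body": {"targets": [{"hand": 1,"x": 0,"y": 0,"z": -0.02,"roll": 0},{"hand": 1,"x": 0,"y": 0,"z": -0.08,"roll": 0},{"hand": 1,"x": 0,"y": 0,"z": -0.16,"roll": 0},{"hand": 1,"x": 0,"y": 0,"z": -0.2,"roll": 0},{"hand": 1,"x": 0,"y": 0,"z": -0.22,"roll": 0},{"hand": 1,"x": 0,"y": 0,"z": -0.22,"roll": 0}]}}

```text
time: 10.62
tool_pos: [0.4731, 0.2332, 0.1162]
tcp_rot: [-0.395, 3.111, 0.003]
wrist_force: [0.6, 0.0, -1.6]
width: 0.209
grip_force: 58.8
```

```bash
python3 -c "
from go import *
go((.397,-.0275,.115),111.6)"
```

```text
t 10.62 pos [0.4731 0.2332 0.1162] yawY 104.47 tilt 0.36 F [ 0.6  0.  -1.6] w 0.209 g 58.8 q1,q6 [ 0.41 -1.41]
xyz [ 2.777e-01 -4.669e-01  2.000e-04] roll,q6: [(np.float64(-0.0396), -2.02), (np.float64(0.9604), 1.12)]
```

Call:
{"method": "servo_tool", "body": {"targets": [{"hand": 1,"x": 0.05,"y": -0.06,"z": 0,"roll": -0.02},{"hand": 1,"x": 0.1,"y": -0.12,"z": 0,"roll": -0.039},{"hand": 1,"x": 0.14,"y": -0.18,"z": 0,"roll": -0.039},{"hand": 1,"x": 0.17,"y": -0.25,"z": 0,"roll": -0.039},{"hand": 1,"x": 0.21,"y": -0.32,"z": 0,"roll": -0.039},{"hand": 1,"x": 0.25,"y": -0.39,"z": 0,"roll": -0.039},{"hand": 1,"x": 0.27,"y": -0.44,"z": 0,"roll": -0.039},{"hand": 1,"x": 0.277,"y": -0.467,"z": 0,"roll": -0.039},{"hand": 1,"x": 0.277,"y": -0.467,"z": 0,"roll": -0.039},{"hand": 1,"x": 0.277,"y": -0.467,"z": 0,"roll": -0.039}]}}

```text
time: 11.45
tool_pos: [0.3937, -0.0287, 0.1111]
tcp_rot: [0.581, -3.084, -0.002]
wrist_force: [0.6, -0.5, -0.9]
width: 0.208
grip_force: 58.9
```

```bash
python3 -c "
from go import *
go((.397,-.0275,.0844),111.6)"
```

```text
t 11.45 pos [ 0.3937 -0.0287  0.1111] yawY 111.34 tilt 0.18 F [ 0.6 -0.5 -0.9] w 0.208 g 58.9 q1,q6 [-0.14 -2.08]
xyz [-0.0071 -0.0002  0.0534] roll,q6: [(np.float64(-0.0014), -2.02), (np.float64(0.9986), 1.12)]
```

Call:
{"method": "servo_tool", "body": {"targets": [{"hand": 1,"x": -0.007,"y": 0,"z": 0.03,"roll": -0.0015},{"hand": 1,"x": -0.007,"y": 0,"z": 0.053,"roll": -0.0015},{"hand": 1,"x": -0.007,"y": 0,"z": 0.053,"roll": -0.0015},{"hand": 1,"x": -0.007,"y": 0,"z": 0.053,"roll": -0.0015},{"hand": 1,"x": -0.007,"y": 0,"z": 0.053,"roll": -0.0015},{"hand": 1,"x": -0.007,"y": 0,"z": 0.053,"roll": -0.0015}]}}

```text
time: 11.95
tool_pos: [0.3989, -0.0267, 0.0867]
tcp_rot: [-0.594, 3.084, -0.0]
wrist_force: [-0.1, 0.3, -0.7]
width: 0.212
grip_force: 58.9
```

```bash
python3 - <<'E'
from go import *
t=avg('top',4);s=avg('scene',4);np.save('t4.npy',t);np.save('s4.npy',s)
go((.397,-.0275,.0844),111.6)
a=np.hstack([cv2.resize(t[165:235,235:305],(400,400),interpolation=cv2.INTER_CUBIC),cv2.resize(s[160:230,225:295],(400,400),interpolation=cv2.INTER_CUBIC)])
cv2.imwrite('pics/p5.png',a[...,::-1])
E
```

```text
t 12.35 pos [ 0.3986 -0.0272  0.0864] yawY 111.75 tilt 0.02 F [-0.2  0.8 -1.1] w 0.205 g 58.9 q1,q6 [-0.13 -2.08]
xyz [0.0032 0.0006 0.004 ] roll,q6: [(np.float64(0.0008), -2.02), (np.float64(-0.9992), -5.16)]
```

View pics/p5.png

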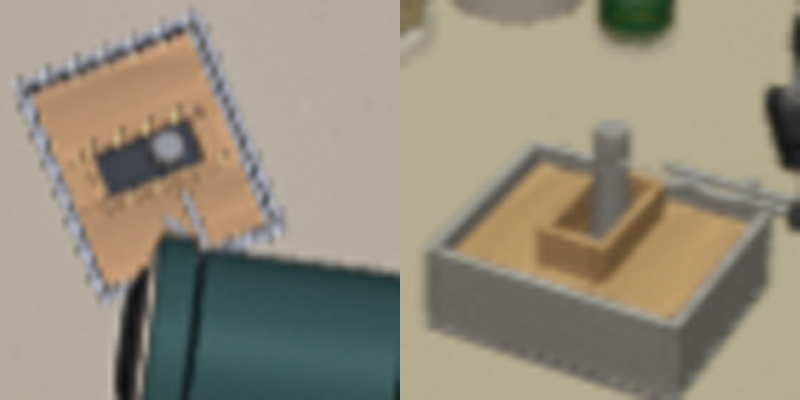

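Top view: leg tip at (187,192), running to (200,235), and post disc at (170,148). The leg's line runs nearly through the post. Scene view: leg tip at (668,165). I'll compute the lateral and height offsets.

```bash
python3 - <<'E'
from meas import *
t=np.load('t4.npy')
K2=400/70
tt=lambda p:(np.array(p,float)+.5)/K2-.5+[235,165]
ss=lambda p:(np.array(p,float)-[400,0]+.5)/K2-.5+[225,160]
print('tip',tri(tt((187,192)),ss((668,165))))
y=np.radians(21.6);B=np.array([[np.cos(y),np.sin(y)],[-np.sin(y),np.cos(y)]]);b0=np.array([.5017,.0183])
f=lambda P:((P[:,:2]-b0)@B.T*1000)
i=roi(t,252,180,24,30).astype(int)
wood=(i[...,0]-i[...,2]); bright=i.sum(2)
m=((bright>330)&(wood<15)).astype(np.uint8)
n,l,st,c=cv2.connectedComponentsWithStats(m)
for k in range(1,n):
    if st[k,4]>100: print(st[k],topx(c[k],252,180).round(2),'z101',f(plane('top',topx(c[k],252,180),.101)).round(1))
# leg: per-row weighted centroid of non-woodness near col line
sub=t.astype(int);
for row in range(199,207):
    cols=np.arange(264,273); w=np.clip(75-(sub[row,cols,0]-sub[row,cols,2]),0,None).astype(float)
    print(row,(sub[row,cols,0]-sub[row,cols,2]).tolist())
E
```

```text
tip (array([ 0.48017674, -0.0011639 ,  0.08590376]), np.float64(0.002622874657974746))
[121   0  23  52 604] [274.15 182.57] z101 [[  9.5 -45.1]]
[ 59  49  31  30 737] [263.97 190.07] z101 [[-0.2 -8.5]]
[ 91 114  29  58 397] [268.97 203.67] z101 [[-43.4  -7.4]]
[ 74 141  21  16 156] [265.46 204.41] z101 [[-41.6   3.1]]
[125 162  19  10 110] [274.33 207.41] z101 [[-59.6 -18.1]]
199 [67, 68, 53, 7, 36, 68, 70, 69, 70]
200 [69, 70, 64, 19, 10, 63, 72, 71, 72]
201 [69, 72, 71, 35, -8, 49, 73, 73, 73]
202 [48, 68, 73, 55, 1, 19, 69, 76, 77]
203 [13, 28, 54, 69, 23, -7, 51, 77, 76]
204 [18, 6, 11, 54, 53, -4, 32, 74, 75]
205 [32, 17, 0, 18, 54, 20, 10, 67, 75]
206 [4, 10, 3, -8, 22, 23, -6, 50, 74]
```

```bash
cat > leg.py <<'E'
from meas import *
def leg(t,rows,lo,hi,z=.086):
    """leg line in box frame (mm), following the right-hand strand"""
    y=np.radians(21.6);B=np.array([[np.cos(y),np.sin(y)],[-np.sin(y),np.cos(y)]]);b0=np.array([.5017,.0183])
    s=t.astype(int);P=[]
    for r,c0 in rows:
        cols=np.arange(c0-2,c0+3);w=np.clip(70-(s[r,cols,0]-s[r,cols,2]),0,None);P.append([(w*cols).sum()/w.sum(),r])
    L=(plane('top',P,z)[:,:2]-b0)@B.T*1000
    print(L.round(1).tolist()); k=np.polyfit(L[:,0],L[:,1],1); print('slope deg',np.degrees(k[0]).round(2),'y at post',np.polyval(k,0).round(2),'mean',L.mean(0).round(2))
E
python3 -c "
from leg import *
leg(np.load('t4.npy'),[(199,267),(200,268),(201,268),(202,268),(203,269),(204,269)],0,0)"
```

```text
[[-28.1, -8.3], [-31.3, -8.3], [-34.5, -8.1], [-37.7, -8.1], [-41.1, -8.4], [-44.1, -7.7]]
slope deg -1.26 y at post -8.94 mean [-36.13  -8.15]
```

Call:
{"method": "servo_tool", "body": {"targets": [{"hand": 1,"x": 0,"y": -0.0008,"z": 0.004,"roll": 0.0008},{"hand": 1,"x": 0,"y": -0.0008,"z": 0.004,"roll": 0.0008},{"hand": 1,"x": -0.01,"y": -0.0008,"z": 0.004,"roll": 0.0008},{"hand": 1,"x": -0.02,"y": -0.0008,"z": 0.004,"roll": 0.0008},{"hand": 1,"x": -0.026,"y": -0.0008,"z": 0.004,"roll": 0.0008},{"hand": 1,"x": -0.026,"y": -0.0008,"z": 0.004,"roll": 0.0008},{"hand": 1,"x": -0.026,"y": -0.0008,"z": 0.004,"roll": 0.0008}]}}

```text
time: 12.93
tool_pos: [0.411, -0.0226, 0.0842]
tcp_rot: [0.59, -3.086, -0.0]
wrist_force: [-0.4, 0.1, -0.7]
width: 0.204
grip_force: 58.9
```

```bash
cat >> go.py <<'E'
def rel(yaw=21.6,b0=(.5017,.0183)):
    """TCP in the box frame, mm, and force in box axes"""
    st=bot.read_state();Rb=R.from_euler('z',yaw,degrees=True).inv()
    print('t',round(st['time'],2),'tcp box',(Rb.apply(st['tool_pos']-[*b0,0])*1000).round(2),'F box',Rb.apply(st['wrist_force']).round(1),'M',Rb.apply(st['torque']).round(2))
E
python3 - <<'E'
from go import *
go((.397,-.0275,.0844),111.6);rel()
t=avg('top',3);s=avg('scene',3);np.save('t5.npy',t);rel()
for r in range(193,205): print(r,(t[r,262:273,0].astype(int)-t[r,262:273,2]).tolist())
E
```

```text
t 12.93 pos [ 0.411  -0.0226  0.0842] yawY 111.64 tilt 0.01 F [-0.4  0.1 -0.7] w 0.204 g 58.9 q1,q6 [-0.12 -2.06]
xyz [ 0.0297  0.0012 -0.0004] roll,q6: [(np.float64(0.0002), -2.02), (np.float64(-0.9998), -5.16)]
t 12.93 tcp box [-99.37  -4.62  84.22] F box [-0.4  0.2 -0.7] M [ 0.04 -0.05 -0.04]
t 13.23 tcp box [-99.89  -4.54  84.13] F box [ 0.6  0.1 -0.9] M [ 0.03  0.03 -0.03]
193 [2, 2, 0, 0, -4, -5, -2, 23, 52, 76, 71]
194 [-4, -2, -1, 5, 10, 31, 43, 57, 68, 75, 69]
195 [-5, 5, 23, 21, -1, 43, 64, 60, 70, 73, 69]
196 [34, 48, 55, 39, -8, 29, 67, 61, 68, 70, 70]
197 [59, 69, 63, 58, 18, 7, 62, 68, 68, 68, 69]
198 [50, 60, 61, 67, 34, -11, 46, 69, 68, 68, 68]
199 [18, 12, 36, 59, 51, -2, 14, 63, 72, 70, 71]
200 [3, -12, 5, 25, 54, 19, -12, 46, 72, 72, 72]
201 [-9, -13, -12, -7, 29, 34, -8, 31, 71, 73, 74]
202 [-24, -22, -23, -22, -6, 33, 19, 16, 64, 72, 76]
203 [-26, -25, -24, -26, -20, 22, 29, -5, 34, 46, 51]
204 [-27, -25, -27, -26, -22, 6, 7, -19, -13, -9, -4]
```

```bash
python3 -c "
from leg import *
leg(np.load('t5.npy'),[(196,266),(197,267),(198,267),(199,267),(200,268),(201,268)],0,0)
t=np.load('t5.npy')
i=roi(t,252,180,22,20).astype(int)
m=((i.sum(2)>330)&(i[...,0]-i[...,2]<15)).astype(np.uint8);n,l,st,c=cv2.connectedComponentsWithStats(m)
print(st[1:],c[1:])"
```

```text
[[-18.3, -8.2], [-21.8, -8.8], [-25.0, -8.7], [-28.1, -8.3], [-31.4, -8.6], [-34.2, -7.3]]
slope deg -2.55 y at post -9.48 mean [-26.47  -8.3 ]
[[121   0  11  22 143]
 [ 59  49  31  30 736]
 [ 82  87  18  33 235]
 [ 63 116   8   4  29]] [[126.99300699   9.32167832]
 [ 74.30978261  62.85461957]
 [ 89.80425532 104.23404255]
 [ 66.4137931  117.65517241]]
```

Call:
{"method": "servo_tool", "body": {"targets": [{"hand": 1,"x": -0.004,"y": 0,"z": 0,"roll": 0},{"hand": 1,"x": -0.008,"y": 0,"z": 0,"roll": 0},{"hand": 1,"x": -0.01,"y": 0,"z": 0,"roll": 0},{"hand": 1,"x": -0.012,"y": 0,"z": 0,"roll": 0},{"hand": 1,"x": -0.014,"y": 0,"z": 0,"roll": 0}]}}

```text
time: 13.65
tool_pos: [0.4174, -0.0201, 0.0842]
tcp_rot: [-0.589, 3.086, -0.0]
wrist_force: [0.6, -0.3, -1.6]
width: 0.208
grip_force: 58.9
```

```bash
python3 -c "
from go import *
rel()"
```

```text
t 13.65 tcp box [-92.53  -4.62  84.22] F box [ 0.5 -0.5 -1.6] M [-0.01  0.02 -0.01]
```

Call:
{"method": "servo_tool", "body": {"targets": [{"hand": 1,"x": -0.002,"y": 0,"z": 0,"roll": 0},{"hand": 1,"x": -0.003,"y": 0,"z": 0,"roll": 0},{"hand": 1,"x": -0.004,"y": 0,"z": 0,"roll": 0}]}}

```text
time: 13.9
tool_pos: [0.4191, -0.0193, 0.0842]
tcp_rot: [0.589, -3.086, -0.0]
wrist_force: [0.1, -0.7, -1.1]
width: 0.211
grip_force: 58.9
```

```bash
python3 -c "
from go import *
rel()"
```

```text
t 13.9 tcp box [-90.65  -4.58  84.19] F box [-0.2 -0.7 -1.1] M [-0.03  0.04 -0.07]
```

Call:
{"method": "servo_tool", "body": {"targets": [{"hand": 1,"x": -0.002,"y": 0,"z": 0,"roll": 0},{"hand": 1,"x": -0.004,"y": 0,"z": 0,"roll": 0},{"hand": 1,"x": -0.006,"y": 0,"z": 0,"roll": 0}]}}

```text
time: 14.15
tool_pos: [0.4219, -0.0182, 0.0842]
tcp_rot: [-0.589, 3.086, -0.0]
wrist_force: [-0.3, 0.1, -0.3]
width: 0.211
grip_force: 58.9
```

```bash
python3 -c "
from go import *
rel()"
```

```text
t 14.15 tcp box [-87.61  -4.61  84.2 ] F box [-0.3  0.2 -0.3] M [ 0.03  0.05 -0.01]
```

Call:
{"method": "servo_tool", "body": {"targets": [{"hand": 1,"x": -0.003,"y": 0,"z": 0,"roll": 0},{"hand": 1,"x": -0.006,"y": 0,"z": 0,"roll": 0},{"hand": 1,"x": -0.008,"y": 0,"z": 0,"roll": 0},{"hand": 1,"x": -0.01,"y": 0,"z": 0,"roll": 0}]}}

```text
time: 14.48
tool_pos: [0.4267, -0.0164, 0.0842]
tcp_rot: [-0.589, 3.086, -0.0]
wrist_force: [-0.5, 0.1, -1.2]
width: 0.212
grip_force: 58.9
```

```bash
python3 - <<'E'
from go import *
rel()
t=avg('top',2);s=avg('scene',2);rel();np.save('t6.npy',t)
a=np.hstack([cv2.resize(t[165:225,235:295],(400,400),interpolation=cv2.INTER_CUBIC),cv2.resize(s[160:220,235:295],(400,400),interpolation=cv2.INTER_CUBIC)])
cv2.imwrite('pics/p6.png',a[...,::-1])
E
```

```text
t 14.48 tcp box [-82.54  -4.61  84.23] F box [-0.5  0.3 -1.2] M [-0.02 -0.06  0.04]
t 14.68 tcp box [-82.71  -4.58  84.18] F box [ 0.7 -0.6 -1.3] M [ 0.04  0.01 -0.02]
```

View pics/p6.png

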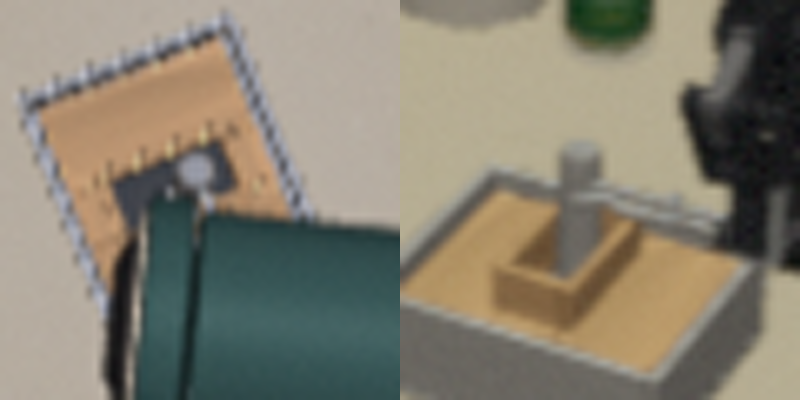

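The leg runs into the post in both views: top (207,195), scene (600,190). It shows no contact force 10 mm past the flat, so it's in the hole. I keep pushing gently.

Call:
{"method": "servo_tool", "body": {"targets": [{"hand": 1,"x": -0.004,"y": 0,"z": 0,"roll": 0},{"hand": 1,"x": -0.008,"y": 0,"z": 0,"roll": 0},{"hand": 1,"x": -0.012,"y": 0,"z": 0,"roll": 0},{"hand": 1,"x": -0.015,"y": 0,"z": 0,"roll": 0},{"hand": 1,"x": -0.016,"y": 0,"z": 0,"roll": 0}]}}

```text
time: 15.1
tool_pos: [0.4339, -0.0133, 0.0841]
tcp_rot: [0.589, -3.085, -0.0]
wrist_force: [-0.6, 0.0, -0.4]
width: 0.211
grip_force: 59.0
```

```bash
python3 -c "
from go import *
rel()"
```

```text
t 15.1 tcp box [-74.71  -4.4   84.06] F box [-0.5  0.3 -0.4] M [0.18 0.2  0.05]
```

Call:
{"method": "servo_tool", "body": {"targets": [{"hand": 1,"x": -0.003,"y": 0,"z": 0,"roll": 0},{"hand": 1,"x": -0.006,"y": 0,"z": 0,"roll": 0},{"hand": 1,"x": -0.008,"y": 0,"z": 0,"roll": 0}]}}

```text
time: 15.35
tool_pos: [0.4368, -0.0118, 0.0838]
tcp_rot: [0.589, -3.084, -0.001]
wrist_force: [-2.8, 0.0, -1.0]
width: 0.212
grip_force: 59.0
```

```bash
python3 -c "
from go import *
rel()"
```

```text
t 15.35 tcp box [-71.41  -4.09  83.76] F box [-2.6  1.  -1. ] M [0.32 0.45 0.08]
```

Call:
{"method": "servo_tool", "body": {"targets": [{"hand": 1,"x": -0.002,"y": 0,"z": 0,"roll": 0},{"hand": 1,"x": -0.004,"y": 0,"z": 0,"roll": 0},{"hand": 1,"x": -0.006,"y": 0,"z": 0,"roll": 0}]}}

```text
time: 15.6
tool_pos: [0.4398, -0.0108, 0.084]
tcp_rot: [0.589, -3.084, -0.001]
wrist_force: [-4.1, -0.1, -0.3]
width: 0.211
grip_force: 59.0
```

```bash
python3 -c "
from go import *
rel()"
```

```text
t 15.6 tcp box [-68.26  -4.25  83.96] F box [-3.9  1.4 -0.3] M [0.34 0.69 0.21]
```

Call:
{"method": "servo_tool", "body": {"targets": [{"hand": 1,"x": -0.002,"y": 0,"z": 0,"roll": 0},{"hand": 1,"x": -0.004,"y": 0,"z": 0,"roll": 0},{"hand": 1,"x": -0.006,"y": 0,"z": 0,"roll": 0}]}}

```text
time: 15.85
tool_pos: [0.4435, -0.0095, 0.0841]
tcp_rot: [-0.589, 3.085, 0.001]
wrist_force: [-0.4, 3.5, -0.1]
width: 0.211
grip_force: 59.0
```

```bash
python3 -c "
from go import *
rel()"
```

```text
t 15.85 tcp box [-64.33  -4.39  84.11] F box [ 0.9  3.4 -0.1] M [ 0.57 -0.08  0.21]
```

Call:
{"method": "servo_tool", "body": {"targets": [{"hand": 1,"x": -0.003,"y": 0,"z": 0,"roll": 0},{"hand": 1,"x": -0.006,"y": 0,"z": 0,"roll": 0},{"hand": 1,"x": -0.009,"y": 0,"z": 0,"roll": 0},{"hand": 1,"x": -0.012,"y": 0,"z": 0,"roll": 0}]}}

```text
time: 16.18
tool_pos: [0.4497, -0.0075, 0.0846]
tcp_rot: [-0.589, 3.084, -0.001]
wrist_force: [-0.9, 2.8, -1.3]
width: 0.206
grip_force: 59.0
```

```bash
python3 -c "
from go import *
rel()"
```

```text
t 16.18 tcp box [-57.86  -4.89  84.6 ] F box [ 0.2  2.9 -1.3] M [0.32 0.02 0.11]
```

Call:
{"method": "servo_tool", "body": {"targets": [{"hand": 1,"x": -0.002,"y": 0,"z": 0,"roll": 0},{"hand": 1,"x": -0.004,"y": 0,"z": 0,"roll": 0},{"hand": 1,"x": -0.005,"y": 0,"z": 0,"roll": 0}]}}

```text
time: 16.43
tool_pos: [0.4518, -0.0069, 0.0845]
tcp_rot: [-0.589, 3.085, -0.001]
wrist_force: [0.3, 0.5, -0.6]
width: 0.209
grip_force: 59.0
```

```bash
python3 -c "
from go import *
rel()"
```

```text
t 16.43 tcp box [-55.65  -5.05  84.48] F box [ 0.4  0.3 -0.6] M [0.09 0.01 0.05]
```

Call:
{"method": "servo_tool", "body": {"targets": [{"hand": 1,"x": -0.001,"y": 0,"z": 0,"roll": 0},{"hand": 1,"x": -0.002,"y": 0,"z": 0,"roll": 0},{"hand": 1,"x": -0.003,"y": 0,"z": 0,"roll": 0},{"hand": 1,"x": -0.003,"y": 0,"z": 0,"roll": 0}]}}

```text
time: 16.77
tool_pos: [0.4527, -0.0063, 0.0842]
tcp_rot: [-0.589, 3.086, -0.0]
wrist_force: [0.5, -0.2, -0.2]
width: 0.211
grip_force: 59.0
```

```bash
python3 -c "
from go import *
rel()"
```

```text
t 16.77 tcp box [-54.65  -4.78  84.24] F box [ 0.4 -0.4 -0.2] M [0.   0.   0.01]
```

Call:
{"method": "servo_tool", "body": {"targets": [{"hand": 1,"x": -0.001,"y": 0,"z": 0,"roll": 0},{"hand": 1,"x": -0.002,"y": 0,"z": 0,"roll": 0},{"hand": 1,"x": -0.003,"y": 0,"z": 0,"roll": 0},{"hand": 1,"x": -0.003,"y": 0,"z": 0,"roll": 0}]}}

```text
time: 17.1
tool_pos: [0.4535, -0.0057, 0.084]
tcp_rot: [0.589, -3.085, 0.0]
wrist_force: [-2.7, -1.6, 0.2]
width: 0.211
grip_force: 59.1
```

```bash
python3 -c "
from go import *
rel()"
```

```text
t 17.1 tcp box [-53.7   -4.59  84.04] F box [-3.1 -0.4  0.2] M [-0.07  0.33 -0.02]
```

Call:
{"method": "servo_tool", "body": {"targets": [{"hand": 1,"x": -0.001,"y": 0,"z": 0,"roll": 0},{"hand": 1,"x": -0.001,"y": 0,"z": 0,"roll": 0}]}}

```text
time: 17.27
tool_pos: [0.4536, -0.0056, 0.084]
tcp_rot: [0.589, -3.084, 0.0]
wrist_force: [-4.0, -2.2, 1.4]
width: 0.212
grip_force: 59.2
```

```bash
python3 -c "
from go import *
rel()"
```

```text
t 17.27 tcp box [-53.53  -4.54  83.95] F box [-4.5 -0.5  1.4] M [-0.1   0.67 -0.12]
```

Call:
{"method": "servo_tool", "body": {"targets": [{"hand": 0.1,"x": 0,"y": 0,"z": 0,"roll": 0},{"hand": 0.1,"x": 0,"y": 0,"z": 0,"roll": 0},{"hand": 0.1,"x": 0,"y": 0,"z": 0,"roll": 0},{"hand": 0.1,"x": 0,"y": 0,"z": -0.01,"roll": 0},{"hand": 0.1,"x": 0,"y": 0,"z": -0.03,"roll": 0},{"hand": 0.1,"x": 0,"y": 0,"z": -0.08,"roll": 0},{"hand": 0.1,"x": 0,"y": 0,"z": -0.15,"roll": 0},{"hand": 0.1,"x": 0,"y": 0,"z": -0.22,"roll": 0}]}}

```text
time: 17.93
tool_pos: [0.4537, -0.0052, 0.1955]
tcp_rot: [0.589, -3.085, -0.001]
wrist_force: [2.0, 0.1, -0.0]
width: 0.448
grip_force: 0.0
```

Call:
{"method": "servo_tool", "body": {"targets": [{"hand": 0.1,"x": 0,"y": 0.08,"z": -0.03,"roll": 0},{"hand": 0.1,"x": 0,"y": 0.16,"z": -0.06,"roll": 0},{"hand": 0.1,"x": 0,"y": 0.24,"z": -0.06,"roll": 0},{"hand": 0.1,"x": 0,"y": 0.32,"z": -0.06,"roll": 0},{"hand": 0.1,"x": 0,"y": 0.4,"z": -0.06,"roll": 0},{"hand": 0.1,"x": 0,"y": 0.4,"z": -0.06,"roll": 0}]}}

```text
time: 18.43
tool_pos: [0.3784, 0.1864, 0.2259]
tcp_rot: [-0.6, 3.082, 0.007]
wrist_force: [0.1, -0.2, 0.4]
width: 0.449
grip_force: 0.0
```

```bash
python3 - <<'E'
from go import *
rel()
t=avg('top',2);s=avg('scene',2)
a=np.hstack([cv2.resize(t[165:225,235:295],(400,400),interpolation=cv2.INTER_CUBIC),cv2.resize(s[160:220,235:295],(400,400),interpolation=cv2.INTER_CUBIC)])
cv2.imwrite('pics/p7.png',a[...,::-1])
E
```

```text
t 18.43 tcp box [-52.77 201.73 225.91] F box [ 0.  -0.2  0.4] M [-0.04 -0.01 -0.  ]
```

View pics/p7.png

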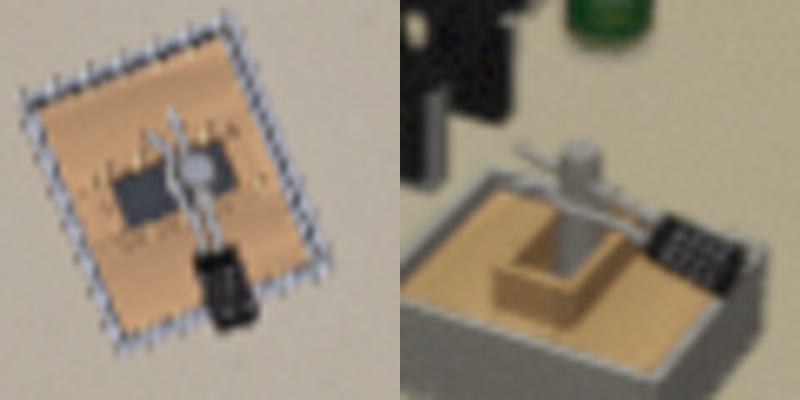

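The picture shows the leg through the post with its tip out at (172,110). The bow is round the post's left side, its end at (150,135), and the grip hangs free behind. The plate is flat and the gripper is clear, so I hand in.

```bash
python3 -c "
from workcell import ticket
print(ticket.finish_job())"
```

```text
the job is handed in; nothing more can be done
None
```

The pressing plate rests flat on its ledges over the post. The large black R-clip is pushed home through the post's cross-hole with its collar against the post. I released it and handed the job in at about 18.6 s. The wrist force I read during insertion stayed under 6 N.

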